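# Start the key machine on the clamped key

### The arm

A 7-joint arm with a two-finger parallel gripper is mounted at the origin on the work surface. World frame = base frame: x ahead of the robot, y to its left, z up, the work surface at z = 0. Lengths are in m, angles in rad, forces in N, time in s.
With the tool pointing down it reaches from about 0.35 to 0.9 m from the base axis. Payload 7.2 kg.
Tool frame: the origin (TCP) lies midway between the tips of the shut fingers; the grasp point (between the pads) lies 19 mm behind it; y points along the fingers, x is the direction in which the jaws open and shut, and the axes are right-handed (so a half turn about y gives the same grasp; the last joint's range is limited). The gripper opens to 88 mm and grips with 3 to 60 N. Pads are 20 mm wide; open, the fingers measure 115 mm over their backs; the gripper's body (75 mm by 178 mm) begins 61 mm behind the grasp point.
Start: joints at [-1.278, 0.411, -0.013, 1.596, 0.006, 1.134, -0.082], TCP at [0.221, 0.585, 0.223] pointing down, gripper open.
Joint ranges: [-2.95, 2.95], [-0.29, 1.99], [-1.47, 1.44], [0.14, 2.54], [-1.03, 4.17], [0.13, 1.85], [-2.86, 2.86]. Speed limits (rad/s): [2.39, 2.39, 3.01, 3.01, 3.14, 3.14, 3.14].

### API

Orientations are given as a unit quaternion [w, x, y, z].
In Python, from rig import ctrl, effector, cams, job_done gives the robot as it stands. Calls block until the motion is done:
- ctrl.reach(position, orientation): joint-space move of the TCP to a pose.
- ctrl.movel(position, rot=None, rate=0.15): straight line of the TCP; rot=None keeps the orientation; rate is the mean speed in m/s.
- ctrl.move_j(angles): joint-space move.
- effector.command_gripper(opening, effort=None): opening from 0.0 (shut) to 1.0 (fully open); effort is the grip in N (None keeps the last); returns when the fingers have stopped.
- ctrl.dwell(seconds).
- ctrl.ik(position, orientation): joint angles nearest the present ones, or None.
- cams.camera(name): name is "scene" or "top" or "wrist"; returns the picture (420x560x3 uint8, red, green, blue); there is no depth.
- cams.camera_info(name): a dict with "fx", "fy", "cx", "cy" (pixels), "R" (3x3) and "t" (3): a world point X has camera coordinates R X + t; the wrist camera has in their place "mount" (4x4, takes a point from camera to tool coordinates, whose origin is the TCP and whose axes are the tool frame's). Camera axes: x right, y down, z forward; pixel columns grow to the right and rows downward; lengths in m; the calibration is good to about 2 mm. A picture is of the moment at which its call begins: read the wrist's pose just before it. camera_info takes no time and is no camera call.
A pose or a line that the arm cannot do raises ctrl.PlanningError and nothing moves.
- job_done(): hands the job in, once; it reports no verdict.
Readings, each from a call of its own:
- ctrl.get_time_s(): time.
- ctrl.get_qpos(): joint angles.
- ctrl.get_dq(): joint speeds.
- ctrl.get_effort(): joint torques, N m.
- ctrl.get_tcp_pos(): TCP position.
- ctrl.get_ee_rot(): TCP orientation.
- ctrl.get_contact_force(): force on the tool from outside, world axes, zero at the start.
- ctrl.get_wrist_torque(): the same for the moment, N m.
- ctrl.get_grip_width(): opening from 0.0 (shut) to 1.0 (fully open).
Only numpy, scipy, OpenCV 4.12 (cv2) and the standard library are available. Lean on these libraries where they do the work, as an engineer would, in place of code of your own. Each camera call takes 0.05 s, during which the arm holds its last target.

### The job

A key and a blank are already clamped in the key-cutting machine: set it going with your closed fingertips, picking nothing up. In this order, press the machine's mains rocker over to its on side (the end that stands up), press the carriage-lock plunger fully down, push the raised clear shield down until it is fully shut, then press the start button (the small flat one, not the mushroom stop) on the push-button station, let it spring back and move clear. Do not press the stop or swing the shield further open, and leave the station and everything lying about where they are.

Things in the scene. Friction and masses are not known exactly. Their poses are not given: they have to be found in the camera images.
- machine: Key-cutting machine bolted to the bench: grey base 300 x 340 x 62 mm high, orange motor housing along its back, top at 158 mm. Origin: centre of its underside. x points to its back (away from the robot), y to its left as the robot sees it, z up; position and yaw vary. Mains rocker on a pod at its front left, plunger at its front right (the two 276 mm apart), shield hinged on the housing.
- mains (a joint): Mains rocker, rad: 0 = off, 0.28 = fully on (counts as on above 0.21). It turns about the machine's y and stays where it is left.
- mains_on_end (a point): Point on top of the black rocker's ON half, 13 mm from its pivot. Rocker 36 mm along machine x, 24 mm wide, bezel 46 x 32 mm. The ON half (18 mm long) is the one away from the robot and stands up 5 mm at first. Press it down 4 to 5 mm here or nearer its end, about 4 N. When on, this half is level, 100 mm above the bench, 5 mm above the bezel. Only the raised shield stands above 145 mm nearby.
- carriage_lock (a joint): Carriage-lock plunger, m: 0 = up (locked), 0.008 = fully down (counts as down above 0.006). Stays where it is left; as it goes down the carriage moves up to 12 mm towards the cutter by itself.
- lock_top (a point): Centre of the top of the plunger: knurled steel cap 22 mm across on a grey round boss at the machine's front right, top 112 mm above the bench when up, 104 mm when down, then still 12 mm proud of the boss (boss top at 92 mm). Takes about 4 N straight down.
- shield (a joint): Clear shield's angle, rad: 0 = shut (pane level; counts as shut below 0.06), starts raised at 1.15 to 1.40; growing means opening. Stiff hinge: it stays where it is left and takes about 2 to 3 N at the free edge.
- shield_edge (a point): Middle of the shield's free edge, on the outer face (upper when shut). Clear pane 155 mm long from hinge to free edge, 230 mm wide along machine y, 4 mm thick, aluminium trim at sides and edge; a clear skirt 34 mm deep bent from the free edge to the inner side (down when shut, towards the robot when raised). Shut, the upper face is 168 mm above the bench, over vises with black wing knobs.
- shield_hinge (a point): Middle of the shield's hinge line, along machine y, on the underside of the pane, 164 mm above the bench, 50 mm behind the machine's origin. Raised, the pane leans from here up and a little towards the robot: push it from behind and above, towards the robot and down. The housing's top, 158 mm high, lies behind the hinge.
- station: Loose two-button station on the bench to the left or right of the machine (differs): grey box 136 x 76 mm, top 54 mm above the bench, about 0.9 kg. Origin: centre of its underside; x along its long side away from the robot, z up. Start button at x = -30 mm, stop at x = +30 mm. Not to be lifted, tipped or shifted.
- start (a joint): Start button, m: 0 = out, 0.006 = fully in; sprung, fully in takes 5 N. Counts as pressed beyond 0.004.
- start_top (a point): Centre of the flat top of the start button: black, 28 mm across, at the end of the station nearer the robot; top 70 mm above the bench, 12 mm above its aluminium collar of 38 mm.
- stop (a joint): Stop button, m: 0 = out, 0.006 = in. Leave alone.
- stop_top (a point): Top of the stop button: black domed mushroom head 40 mm across, top 84 mm above the bench, 60 mm from the start button, at the far end of the station.
- blank_tray: Bystander: loose grey tray of key blanks, 140 x 95 x 32 mm, on the other side of the machine from the station. Origin: centre of its underside.
- padlock: Bystander: brass padlock, 30 x 40 x 18 mm, lying on the machine's front deck between pod and plunger. Origin: underside.
- cylinder: Bystander: brass and steel lock cylinder, 64 mm long, 33 mm high, on the machine's front deck between pod and plunger. Origin: underside.
- tin: Bystander: brass-coloured open tin of springs and pins, 85 x 125 x 30 mm, on the bench in front of the machine. Origin: underside.
- file: Bystander: file with wooden handle, 210 mm long, on the bench in front of the machine. Origin: underside.
- screwdriver: Bystander: black-handled screwdriver, 160 mm long, lying crosswise beside the back half of the machine, to the right. Origin: underside.
- oil: Bystander: amber oil bottle, 44 mm across, 125 mm tall, beside the back half of the machine, to the left. Origin: underside.
There are look-alikes about, which are no part of the job. Leave any blue or turquoise look-alike of the station alone.

How it is judged:
By the outcome, as a careful person would: the job done as asked, in the order asked, and still so for the second after the job is handed in, with the robot touching nothing.
It also fails if it takes over 64 s, if anything falls off the work surface, if the arm or the gripper's body presses on something with over 40 N, if the wrist force passes 120 N, or if a joint passes its speed limit or range.

## Working session

There is one attempt and no reset: what is moved stays moved. The work goes in short steps, each a Python script; the robot and the scene stay as the last script left them, time stands still between calls to the robot, and variables do not carry over. Pictures are saved under pics/ and viewed, and the job is handed in when it is done.

```bash
ls; mkdir -p pics
python3 - <<'E'
from rig import ctrl, effector, cams
import cv2
print(ctrl.get_time_s())
for n in ("scene","top","wrist"):
    im=cams.camera(n); cv2.imwrite(f"pics/{n}0.png",cv2.cvtColor(im,cv2.COLOR_RGB2BGR))
    i=cams.camera_info(n); print(n,i)
print(ctrl.get_ee_rot(),ctrl.get_tcp_pos())
E
```

```text
pics
0.0
scene {'fx': 430.94458312803437, 'fy': 430.94458312803437, 'cx': 284.807620091604, 'cy': 213.10087460837957, 'R': array([[ 0.92603226,  0.37743314, -0.00291249],
       [ 0.29571683, -0.73029326, -0.6158111 ],
       [-0.23455449,  0.56939967, -0.78788845]]), 't': array([-0.51811999, -0.09009835,  1.16928687])}
top {'fx': 530.4528041406465, 'fy': 530.4528041406465, 'cx': 283.90980026349007, 'cy': 215.06550038804502, 'R': array([[-0.01738495, -0.99976981,  0.01257316],
       [-0.99809284,  0.01660808, -0.05945459],
       [ 0.05923209, -0.01358279, -0.99815183]]), 't': array([0.01970342, 0.55593062, 1.36650474])}
wrist {'fx': 306.5065907551118, 'fy': 306.5065907551118, 'cx': 276.564664811603, 'cy': 211.20287830611616, 'mount': array([[ 9.99999851e-01, -1.52797965e-06, -5.46599252e-04,
        -1.99015453e-04],
       [ 5.28288837e-04, -2.53973521e-01,  9.67211027e-01,
        -1.62372430e-01],
       [-1.40299615e-04, -9.67211172e-01, -2.53973482e-01,
         6.93468981e-02],
       [ 0.00000000e+00,  0.00000000e+00,  0.00000000e+00,
         1.00000000e+00]])}
[-0.58131942  0.5818701   0.40184323 -0.40251326] [0.22055352 0.58438964 0.22200337]
```

View pics/scene0.png

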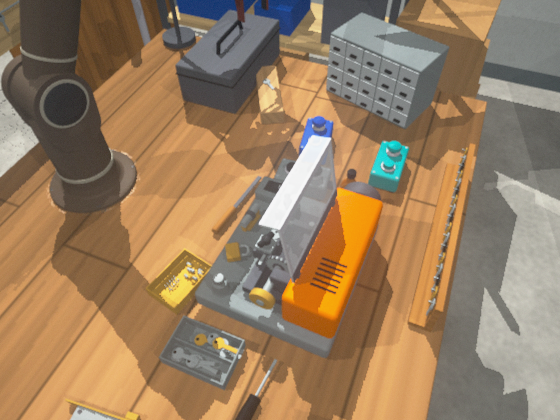

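View pics/top0.png

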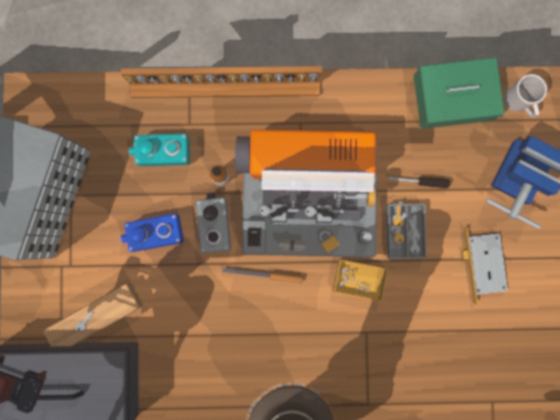

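View pics/wrist0.png

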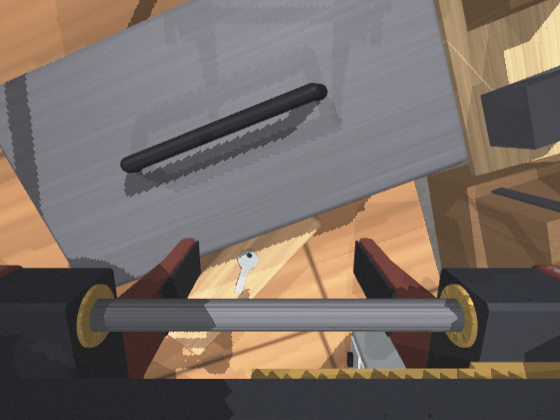

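The top view shows the machine at about (310,195). There are three station candidates: grey (212,225), blue (152,232) and turquoise (160,150). The grey box next to the machine fits the description, so I'll enlarge it to confirm.

```bash
cat > h.py <<'E'
import numpy as np, cv2
from rig import ctrl, effector, cams
from scipy.spatial.transform import Rotation as Ro
def ray(n,u,v):
    i=cams.camera_info(n); R=np.array(i['R']);t=np.array(i['t'])
    d=R.T@np.array([(u-i['cx'])/i['fx'],(v-i['cy'])/i['fy'],1]); return -R.T@t,d
def onz(n,u,v,z):
    o,d=ray(n,u,v); return o+d*(z-o[2])/d[2]
def proj(n,X):
    i=cams.camera_info(n); c=np.array(i['R'])@np.array(X)+np.array(i['t'])
    return i['fx']*c[0]/c[2]+i['cx'], i['fy']*c[1]/c[2]+i['cy']
def wpose(): 
    q=ctrl.get_ee_rot(); return np.array(ctrl.get_tcp_pos()),Ro.from_quat([q[1],q[2],q[3],q[0]]).as_matrix()
def quat(M):
    q=Ro.from_matrix(M).as_quat(); return [q[3],q[0],q[1],q[2]]
def tri(a,b):
    (o1,d1),(o2,d2)=a,b
    A=np.stack([d1,-d2],1); s=np.linalg.lstsq(A,o2-o1,rcond=None)[0]
    p,q=o1+s[0]*d1,o2+s[1]*d2; return (p+q)/2,np.linalg.norm(p-q)
def save(n,im): cv2.imwrite(n,cv2.cvtColor(im,cv2.COLOR_RGB2BGR))
E
python3 - <<'E'
from h import *
print(wpose()[1].round(3))
im=cv2.imread('pics/top0.png')
cv2.imwrite('pics/topc.png',cv2.resize(im[110:275,185:390],None,fx=3.6,fy=3.6,interpolation=cv2.INTER_CUBIC))
im=cv2.imread('pics/scene0.png')
cv2.imwrite('pics/scenec.png',cv2.resize(im[125:355,185:395],None,fx=2.6,fy=2.6,interpolation=cv2.INTER_CUBIC))
E
```

```text
[[ 0.353 -0.    -0.936]
 [ 0.936 -0.001  0.353]
 [-0.001 -1.    -0.   ]]
```

View pics/topc.png

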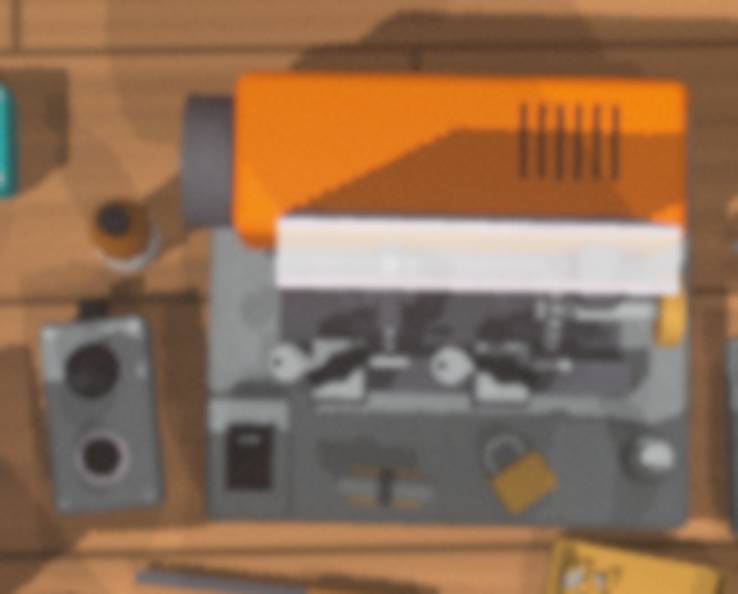

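View pics/scenec.png

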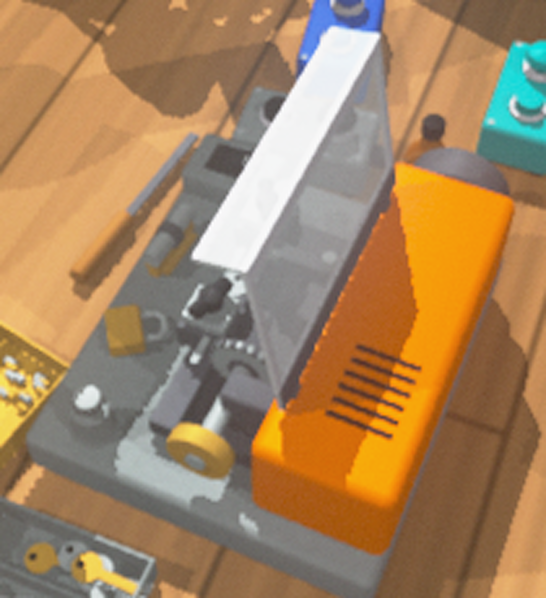

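Run:
```python
from h import *
c=lambda u,v:(185+u/3.6,110+v/3.6)
s=lambda u,v:(185+u/2.6,125+v/2.6)
P={}
for n,(u,v,z) in dict(rock=(250,456,.097),plung=(654,456,.112),start=(103,457,.070),stop=(92,370,.084),
   hbl=(236,73,.158),hbr=(686,80,.158),bfl=(208,515,.062),bfr=(688,522,.062)).items():
    P[n]=onz('top',*c(u,v),z); print(n,P[n].round(4))
print('rock-plung',np.linalg.norm((P['rock']-P['plung'])[:2]),'start-stop',np.linalg.norm((P['start']-P['stop'])[:2]))
d=(P['rock']-P['plung'])[:2]; yaw=np.arctan2(-d[0],d[1]); print('yaw',yaw)
d=(P['hbl']-P['hbr'])[:2]; print('yaw h',np.arctan2(-d[0],d[1]))
d=(P['bfl']-P['bfr'])[:2]; print('yaw b',np.arctan2(-d[0],d[1]), np.linalg.norm(d))
print('plung2',tri(ray('top',*c(654,456)),ray('scene',*s(88,397))))
# shield edge corners
print('edgeL outer',tri(ray('top',*c(276,218)),ray('scene',*s(378,36))))
print('edgeR outer',tri(ray('top',*c(680,226)),ray('scene',*s(246,271))))
print('skL',tri(ray('top',*c(278,287)),ray('scene',*s(330,28))))
print('skR',tri(ray('top',*c(680,294)),ray('scene',*s(193,258))))
print(proj('scene',P['rock']),proj('scene',P['start']),proj('scene',P['stop']))
```

```text
rock [0.4997 0.0844 0.097 ]
plung [ 0.4947 -0.1883  0.112 ]
start [0.5012 0.1873 0.07  ]
stop [0.5609 0.1927 0.084 ]
hbl [0.7495 0.0874 0.158 ]
hbr [ 0.7406 -0.2081  0.158 ]
bfl [0.4598 0.1157 0.062 ]
bfr [ 0.449  -0.2193  0.062 ]
rock-plung 0.27266132223124007 start-stop 0.05986980659872182
yaw -0.01818486169028817
yaw h -0.030344670334045202
yaw b -0.03209618868826196 0.3351191010260918
plung2 (array([ 0.49468284, -0.18933473,  0.10601402]), np.float64(0.00025875683228438606))
edgeL outer (array([0.63006325, 0.05805729, 0.31351534]), np.float64(0.0018604376084336665))
edgeR outer (array([ 0.62219683, -0.1722926 ,  0.31571676]), np.float64(0.0005152112138885708))
skL (array([0.59221035, 0.05811652, 0.30823333]), np.float64(0.0006227970327893158))
skR (array([ 0.58505369, -0.17178747,  0.30924414]), np.float64(0.0021904133187935697))
(np.float64(274.7615766670021), np.float64(186.29109160152805)) (np.float64(291.27151233570635), np.float64(165.5238779250354)) (np.float64(314.1954614695807), np.float64(166.60238472412598))
```

```bash
cat >> h.py <<'E'
YAW=-0.03
def down(yaw):
    xm=np.array([np.cos(yaw),np.sin(yaw),0]); ym=np.array([-np.sin(yaw),np.cos(yaw),0])
    return quat(np.stack([ym,[0,0,-1],-xm],1))
def wsnap(name):
    p,M=wpose(); im=cams.camera('wrist'); save(name,im); np.savez(name[:-4]+'.npz',p=p,M=M)
def wray(name,u,v):
    z=np.load(name[:-4]+'.npz'); i=cams.camera_info('wrist'); m=np.array(i['mount'])
    d=np.array([(u-i['cx'])/i['fx'],(v-i['cy'])/i['fy'],1])
    return z['p']+z['M']@m[:3,3], z['M']@(m[:3,:3]@d)
def wonz(name,u,v,z):
    o,d=wray(name,u,v); return o+d*(z-o[2])/d[2]
E
python3 - <<'E'
from h import *
effector.command_gripper(0.0)
p=np.array(ctrl.get_tcp_pos())
ctrl.movel([p[0],p[1],.36],rate=.25)
ctrl.movel([.43,.084,.28],rot=down(YAW),rate=.25)
print(ctrl.get_time_s(),ctrl.get_contact_force(),ctrl.get_tcp_pos(),ctrl.get_qpos())
wsnap('pics/w1.png')
E
```

```text
4.5333 [0.13320571 0.64451582 0.41406715] [0.42980209 0.08456044 0.28002742] [-0.68474862  0.01801249  0.39072192  1.95968983 -0.0076488   1.1651583
  1.25064642]
```

View pics/w1.png

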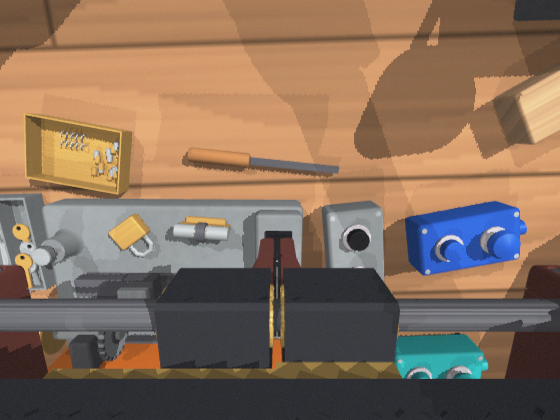

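Run:
```python
from h import *
print('start',wonz('pics/w1.png',357,238,.070))
ctrl.movel([.43,-.06,.27],rate=.25)
print(ctrl.get_time_s())
wsnap('pics/w2.png')
im=cv2.imread('pics/w2.png')
print(im.shape)
cv2.imwrite('pics/w2a.png',cv2.resize(im[190:300,60:200],None,fx=5,fy=5,interpolation=cv2.INTER_CUBIC))
cv2.imwrite('pics/w2b.png',cv2.resize(im[190:300,330:530],None,fx=4,fy=4,interpolation=cv2.INTER_CUBIC))
```

```text
start [0.49672731 0.18578216 0.07      ]
5.3083
(420, 560, 3)
```

View pics/w2.png

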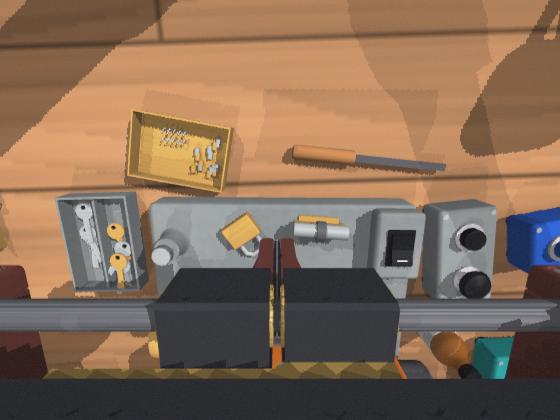

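View pics/w2a.png

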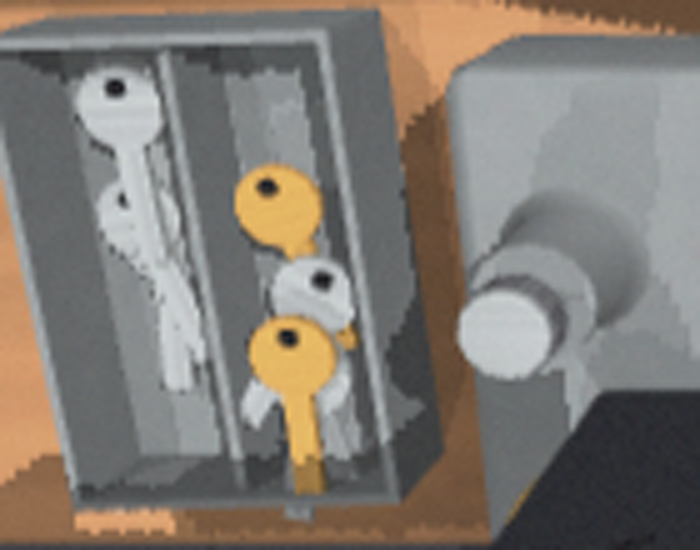

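View pics/w2b.png

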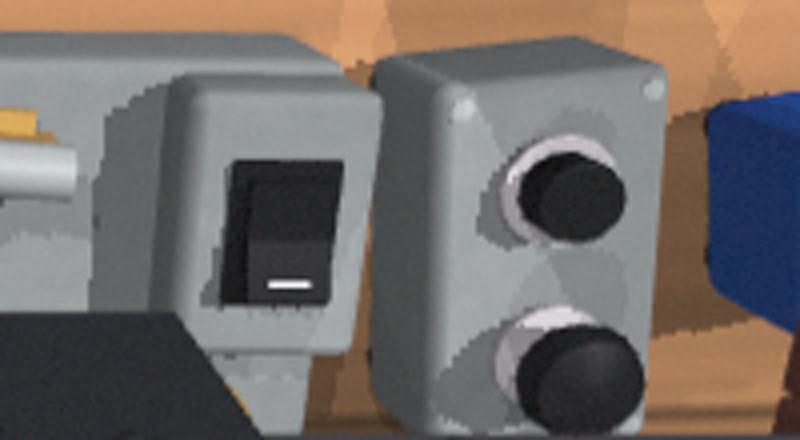

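Run:
```python
from h import *
n='pics/w2.png'
a=wonz(n,161,257,.112);b=wonz(n,402.5,250,.098);e=wonz(n,402.5,265.5,.105)
print('plung',a,'pivot',b,'mark',wonz(n,402.5,261.2,.104),'end',e,'start',wonz(n,473.25,239.25,.07),'stop',wonz(n,475,284,.084))
print(np.linalg.norm((a-b)[:2]))
print('bezel',wonz(n,330+235/4,190+162/4,.095),wonz(n,330+220/4,190+303/4,.095),wonz(n,330+343/4,190+162/4,.095),wonz(n,330+330/4,190+303/4,.095))
```

```text
plung [ 0.49411547 -0.19096648  0.112     ] pivot [0.4994921  0.08587554 0.098     ] mark [0.51089664 0.08434702 0.104     ] end [0.51583159 0.08431846 0.105     ] start [0.49929029 0.18533392 0.07      ] stop [0.55366152 0.18607969 0.084     ]
0.2768942293825917
bezel [0.47607758 0.06945139 0.095     ] [0.52027803 0.06777972 0.095     ] [0.47699845 0.10067914 0.095     ] [0.52124587 0.10059218 0.095     ]
```

```bash
cat >> h.py <<'E'
def press(x,y,z0,zmin,fmax,step=.001):
    f0=ctrl.get_contact_force()[2]; z=z0
    while z>zmin:
        z=max(z-step,zmin); ctrl.movel([x,y,z],rate=.03)
        f=ctrl.get_contact_force()[2]-f0; print(round(z,4),round(ctrl.get_tcp_pos()[2],4),round(f,2))
        if f>fmax: break
    return z
E
python3 - <<'E'
from h import *
ctrl.movel([.514,.0848,.135],rot=down(-.025),rate=.2)
ctrl.movel([.514,.0848,.108],rate=.1)
print(ctrl.get_time_s(),ctrl.get_tcp_pos())
press(.514,.0848,.108,.098,11)
ctrl.movel([.514,.0848,.14],rate=.15)
print(ctrl.get_time_s())
E
```

```text
7.0 [0.51388692 0.08431447 0.10822113]
0.107 0.1075 -0.38
0.106 0.106 -0.44
0.105 0.105 0.33
0.104 0.1042 2.58
0.103 0.1032 2.85
0.102 0.1021 2.82
0.101 0.1009 2.96
0.1 0.1003 7.25
0.099 0.1002 16.97
9.675
```

Run:
```python
from h import *
ctrl.movel([.45,-.05,.24],rate=.25)
wsnap('pics/w3.png')
ctrl.movel([.4943,-.1905,.14],rate=.25)
ctrl.movel([.4943,-.1905,.115],rate=.1)
press(.4943,-.1905,.115,.101,14)
ctrl.movel([.4943,-.1905,.15],rate=.15)
ctrl.movel([.45,-.05,.26],rate=.25)
wsnap('pics/w4.png'); save('pics/top4.png',cams.camera('top'));save('pics/scene4.png',cams.camera('scene'))
print(ctrl.get_time_s())
a=cv2.imread('pics/w3.png')[190:300,60:540];b=cv2.imread('pics/w4.png')[190:300,60:540]
cv2.imwrite('pics/w34.png',cv2.resize(np.vstack([a,b]),None,fx=1.66,fy=1.66,interpolation=cv2.INTER_CUBIC))
```

```text
0.114 0.1145 -0.88
0.113 0.113 -1.01
0.112 0.112 1.05
0.111 0.1111 2.28
0.11 0.11 2.64
0.109 0.109 1.77
0.108 0.1079 2.67
0.107 0.1069 1.93
0.106 0.1059 1.52
0.105 0.1049 1.92
0.104 0.1044 8.58
0.103 0.1042 17.51
16.35
```

View pics/w34.png

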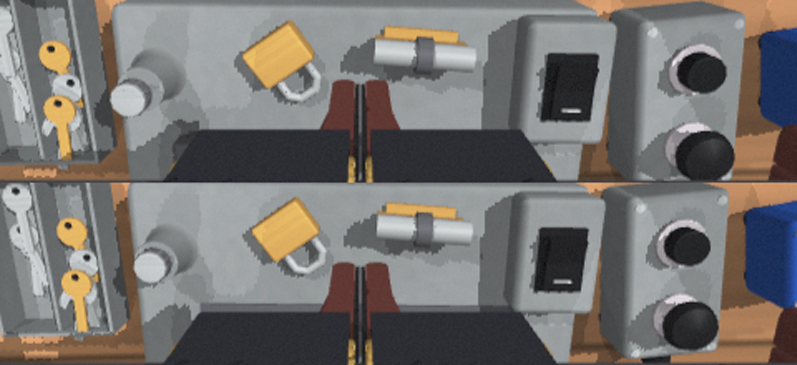

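View pics/scene4.png

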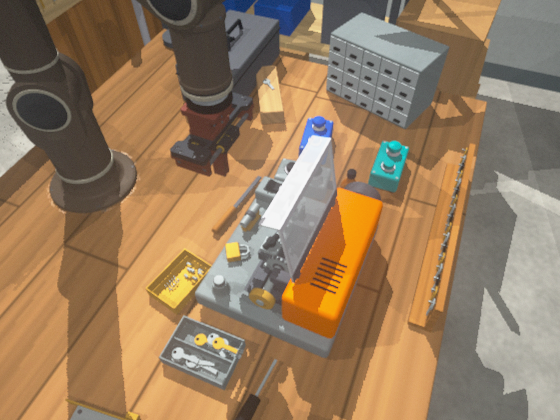

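Run:
```python
from h import *
q=down(-.025)
ctrl.movel([.47,-.057,.385],rate=.25)
ctrl.movel([.70,-.057,.385],rot=q,rate=.25)
print(ctrl.get_time_s(),ctrl.get_contact_force(),ctrl.get_tcp_pos())
H=np.array([.654,.164]); r=.135
def P(t): 
    c=H+r*np.array([-np.cos(t),np.sin(t)])+.004*np.array([np.sin(t),np.cos(t)])
    return [c[0]+.010,-.057,c[1]]
# check plan
for t in (1.5,.8,.0): print(P(t),ctrl.ik(P(t),q) is not None)
p=P(1.5); ctrl.movel([.70,-.057,p[2]],rate=.2)
f0=np.array(ctrl.get_contact_force())
for t in (1.5,1.4,1.35,1.3,1.2,1.1,1.0):
    ctrl.movel(P(t),rate=.1); print(t,np.round(P(t),4),np.round(np.array(ctrl.get_contact_force())-f0,1),ctrl.get_time_s())
save('pics/scene5.png',cams.camera('scene'));save('pics/top5.png',cams.camera('top'))
```

```text
18.075 [ 0.02709848 -0.79914625  0.84149937] [ 0.69929802 -0.05739544  0.38438754]
[np.float64(0.6584404577212764), -0.057, np.float64(0.2989447719982181)] True
[np.float64(0.5728140186017308), -0.057, np.float64(0.2636298991088243)] True
[np.float64(0.529), -0.057, np.float64(0.168)] True
1.5 [ 0.6584 -0.057   0.2989] [-0.   0.2 -0.6] 19.225
1.4 [ 0.645  -0.057   0.2977] [ 0.5 -0.2 -1.1] 19.5083
1.35 [ 0.6383 -0.057   0.2966] [-0.4 -0.4 -1.2] 19.7583
1.3 [ 0.6317 -0.057   0.2952] [ 0.2 -0.  -1.4] 20.0083
1.2 [ 0.6188 -0.057   0.2913] [-0.8 -0.1 -0.8] 20.2917
1.1 [ 0.6063 -0.057   0.2861] [ 0.2 -0.1 -0.6] 20.575
1.0 [ 0.5944 -0.057   0.2798] [ 0.9  0.7 -1.9] 20.8583
```

View pics/scene5.png

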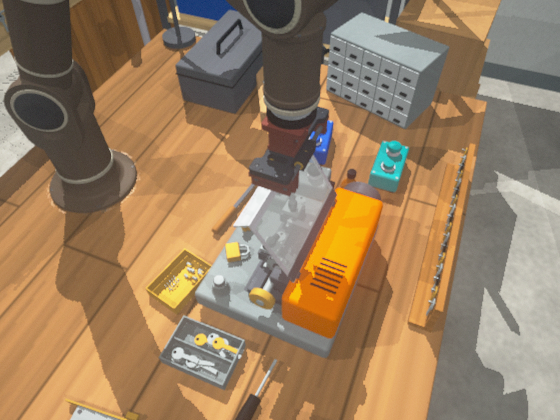

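The shield is swinging down ahead of the fingertips, so I'll continue along the arc.

Run:
```python
from h import *
H=np.array([.654,.164]); r=.135
def P(t): 
    c=H+r*np.array([-np.cos(t),np.sin(t)])+.004*np.array([np.sin(t),np.cos(t)])
    return [c[0]+.010,-.057,c[1]]
for t in (.9,.8,.7,.6,.5,.4,.3,.2,.1,.04):
    ctrl.movel(P(t),rate=.1); f=ctrl.get_contact_force(); print(t,np.round(ctrl.get_tcp_pos(),4),np.round(f,1))
    if np.linalg.norm(f)>20: break
else:
    x,y,z=P(.04); press(x,y,z,.161,14)
save('pics/scene6.png',cams.camera('scene'))
print(ctrl.get_time_s())
```

```text
0.9 [ 0.5832 -0.057   0.2723] [-0.5  0.8  0.3]
0.8 [ 0.5728 -0.057   0.2637] [ 0.8 -0.3  1.1]
0.7 [ 0.5634 -0.057   0.2541] [ 0.  -0.   0.5]
0.6 [ 0.5549 -0.057   0.2437] [-0.7 -0.2 -0.5]
0.5 [ 0.5473 -0.057   0.2323] [-0.   0.1  0.1]
0.4 [ 0.541  -0.057   0.2202] [0.7 0.9 1.1]
0.3 [ 0.536  -0.057   0.2076] [0.  0.6 0.1]
0.2 [ 0.5323 -0.057   0.1947] [-0.6  0.2  0.3]
0.1 [ 0.5299 -0.057   0.1814] [-0.1 -1.2 -0.4]
0.04 [ 0.5291 -0.057   0.1733] [ 0.2 -0.  -0. ]
0.1724 0.1726 0.43
0.1714 0.1715 0.5
0.1704 0.1703 -0.54
0.1694 0.1693 0.17
0.1684 0.1684 1.3
0.1674 0.1683 10.8
0.1664 0.1682 20.37
25.5583
```

View pics/scene6.png

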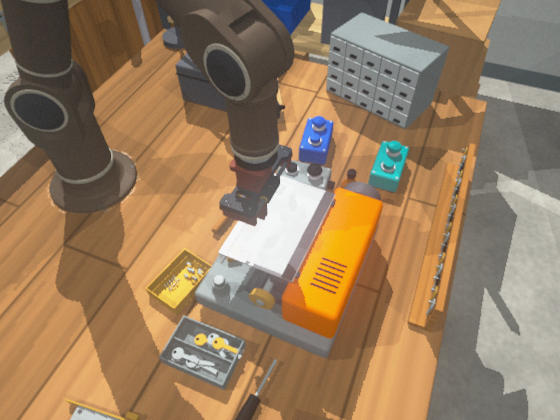

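Run:
```python
from h import *
ctrl.movel([.529,-.057,.22],rate=.15)
ctrl.movel([.4995,.186,.15],rate=.25)
ctrl.movel([.4995,.186,.074],rate=.12)
press(.4995,.186,.074,.0632,9)
ctrl.dwell(.1)
ctrl.movel([.4995,.186,.09],rate=.06)
ctrl.movel([.4995,.186,.15],rate=.15)
ctrl.movel([.40,.06,.28],rate=.25)
wsnap('pics/w7.png')
save('pics/scene7.png',cams.camera('scene'));save('pics/top7.png',cams.camera('top'))
print(ctrl.get_time_s(),ctrl.get_contact_force())
cv2.imwrite('pics/top47.png',np.hstack([cv2.resize(cv2.imread(f'pics/top{k}.png')[110:290,185:450],None,fx=1.5,fy=1.5) for k in '07']))
```

```text
0.073 0.0736 -0.05
0.072 0.0721 -0.17
0.071 0.0709 -0.64
0.07 0.0701 1.72
0.069 0.0691 1.88
0.068 0.068 1.94
0.067 0.067 2.71
0.066 0.066 4.15
0.065 0.065 4.6
0.064 0.0644 7.95
0.0632 0.0642 15.38
33.1417 [0.63197782 0.38063914 1.27928655]
```

View pics/w7.png

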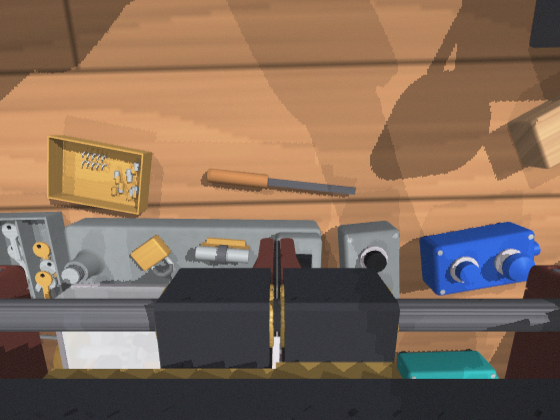

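View pics/scene7.png

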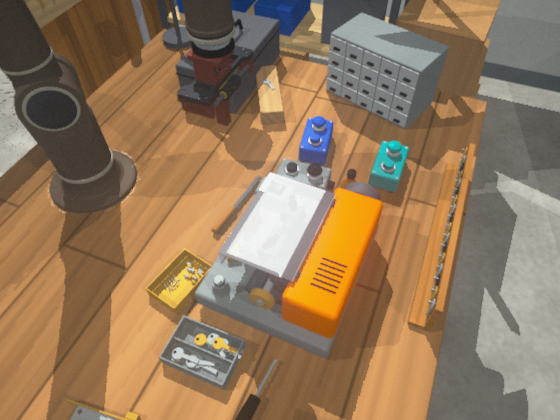

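View pics/top47.png

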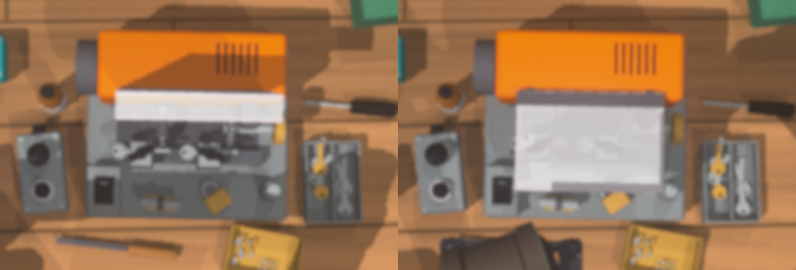

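Run:
```python
from rig import job_done, ctrl
print(job_done(), ctrl.get_time_s())
```

```text
the job is handed in; nothing more can be done
the job is handed in; nothing more can be done
```

I did all four steps in the order asked with closed fingertips, and handed the job in at about 33 s of the 64 s allowed.

| Step | Fingertip stopped at (height above bench) | Force there | Expected height |
|---|---|---|---|
| Mains rocker, on end | 100 mm | 17 N | 100 mm |
| Carriage-lock plunger | 104 mm | 17.5 N | 104 mm |
| Shield, pushed shut | 168 mm | 20 N | 168 mm |
| Start button | 64 mm | 15 N | 64 mm |

- **After the shield and start:** the last pictures show the shield lying flat, the start button standing proud of its collar again, and the arm clear of everything.
- **Bystanders:** comparing the top views from before and after, the station, tray, padlock and cylinder had not visibly moved. The file was hidden in the top view, but the wrist camera shows it still in front of the machine. I did not press the stop.
- **Rocker and plunger:** I checked these by camera only right after pressing. The later shots do not show the rocker clearly.
- **Disagreements:** two readings did not match cleanly.
  - The start button's position differed by up to 4 mm between views, so I pressed near the average.
  - Force while the shield was swinging stayed within sensor noise, so the pictures and the final stop are what show it moved and shut.

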